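# Stopper the clean glassware

### The job

The four rinsed glass vessels are to be closed before they go back into the cupboard. Pick out the four white plastic stoppers from among the things on the bench and put each one into the vessel whose mouth it fits, down until its collar sits flat on the glass rim. Leave the vessels standing upright where they are, knock none of the glassware over, and do not move the open beaker.

Things in the scene. Friction and masses are not known exactly. Their poses are not given: they have to be found in the camera images.
- conical_flask_small: Empty small conical glass flask, clear, loose, open at the top: 55 mm across the body, 85 mm tall, round mouth of 22 mm bore with a 30 mm wide rim; the neck below the mouth is clear inside for 30 mm. Origin at the centre of its underside, z up along its axis: the rim is at z = 85 mm.
- round_flask: Empty round-bodied (flat-footed) glass flask with a straight neck, clear, loose, open at the top: 72 mm across the body, 112 mm tall, round mouth of 30 mm bore with a 38 mm wide rim; the neck below the mouth is clear inside for 30 mm. Origin at the centre of its underside, z up along its axis: the rim is at z = 112 mm.
- conical_flask_large: Empty large conical glass flask, clear, loose, open at the top: 83 mm across the body, 122 mm tall, round mouth of 38 mm bore with a 47 mm wide rim; the neck below the mouth is clear inside for 30 mm. Origin at the centre of its underside, z up along its axis: the rim is at z = 122 mm.
- wide_bottle: Empty straight-sided wide-mouthed glass bottle, clear, loose, open at the top: 77 mm across the body, 118 mm tall, round mouth of 46 mm bore with a 55 mm wide rim; the neck below the mouth is clear inside for 30 mm. Origin at the centre of its underside, z up along its axis: the rim is at z = 118 mm.
- stopper_xs: The smallest of four loose white plastic stoppers, plug down: tapered plug 18 mm long (13 mm across at its foot, 19 mm at its top), then a round collar 32 mm across, 4 mm thick, then an upright round grip 14 mm across, 20 mm tall. Origin at the centre of the plug's foot, z up; collar underside at z = 18 mm, grip from 22 to 42 mm. Slips in freely till the collar rests on the rim.
- stopper_s: The second smallest of four loose white plastic stoppers, plug down: tapered plug 20 mm long (20 mm across at its foot, 27 mm at its top), then a round collar 40 mm across, 4 mm thick, then an upright round grip 18 mm across, 20 mm tall. Origin at the centre of the plug's foot, z up; collar underside at z = 20 mm, grip from 24 to 44 mm. Slips in freely till the collar rests on the rim.
- stopper_m: The second largest of four loose white plastic stoppers, plug down: tapered plug 22 mm long (28 mm across at its foot, 35 mm at its top), then a round collar 49 mm across, 4 mm thick, then an upright round grip 24 mm across, 20 mm tall. Origin at the centre of the plug's foot, z up; collar underside at z = 22 mm, grip from 26 to 46 mm. Slips in freely till the collar rests on the rim.
- stopper_l: The largest of four loose white plastic stoppers, plug down: tapered plug 22 mm long (36 mm across at its foot, 43 mm at its top), then a round collar 58 mm across, 4 mm thick, then an upright round grip 30 mm across, 20 mm tall. Origin at the centre of the plug's foot, z up; collar underside at z = 22 mm, grip from 26 to 46 mm. Slips in freely till the collar rests on the rim.
- beaker: Open clear beaker, 56 mm across, 72 mm tall, loose; no stopper belongs to it. Origin at the centre of its underside, z up. (Fixed and not listed: low things up to 20 mm high lying between and in front of the vessels; jars, a rack, a box and a tall wash bottle along the back of the bench; a timer at the right.)
There are look-alikes about, which are no part of the job. What is shaped like the stopper_s but blue or green is not meant. Leave any pink or red look-alike of the stopper_m alone.

How it is judged:
At the end, for the whole second after the job is handed in: Each stopper is in the vessel it fits (matched by size, smallest to smallest mouth): collar on the rim within 4 mm, centred within 8 mm, straight within 0.12 rad. Vessels upright on the bench within 50 mm of their start, beaker within 30 mm. All released and at rest (z of stopper_xs in the frame of conical_flask_small between 0.063 and 0.071 m and horizontal distance between stopper_xs and conical_flask_small below 0.008 m and angle between the z axis of stopper_xs and the z axis of conical_flask_small, either way round below 0.12 rad and angle between each of conical_flask_small, round_flask, conical_flask_large, wide_bottle's own z axis and vertical below 0.1 rad and height (world z) of each of conical_flask_small, round_flask, conical_flask_large, wide_bottle below 0.01 m and distance of each of conical_flask_small, round_flask, conical_flask_large, wide_bottle from where it was at the start of the episode below 0.05 m and linear speed of each of conical_flask_small, stopper_xs, round_flask, stopper_s, conical_flask_large, stopper_m, wide_bottle, stopper_l below 0.02 m/s and z of stopper_s in the frame of round_flask between 0.088 and 0.096 m and horizontal distance between stopper_s and round_flask below 0.008 m and angle between the z axis of stopper_s and the z axis of round_flask, either way round below 0.12 rad and z of stopper_m in the frame of conical_flask_large between 0.096 and 0.104 m and horizontal distance between stopper_m and conical_flask_large below 0.008 m and angle between the z axis of stopper_m and the z axis of conical_flask_large, either way round below 0.12 rad and z of stopper_l in the frame of wide_bottle between 0.092 and 0.1 m and horizontal distance between stopper_l and wide_bottle below 0.008 m and angle between the z axis of stopper_l and the z axis of wide_bottle, either way round below 0.12 rad and distance of beaker from where it was at the start of the episode below 0.03 m); the robot touches nothing.
It fails at once if the conical flask small is knocked over (angle between conical_flask_small's own z axis and vertical above 0.5 rad).
It fails at once if the round flask is knocked over (angle between round_flask's own z axis and vertical above 0.5 rad).
It fails at once if the conical flask large is knocked over (angle between conical_flask_large's own z axis and vertical above 0.5 rad).
It fails at once if the wide bottle is knocked over (angle between wide_bottle's own z axis and vertical above 0.5 rad).
It fails at once if the beaker is knocked over (angle between beaker's own z axis and vertical above 0.5 rad).
It also fails if it takes over 106 s, if anything falls off the work surface, if the arm or the gripper's body presses on something with over 40 N, if the wrist force passes 120 N, or if a joint passes its speed limit or range.

### The arm

A 7-joint arm with a two-finger parallel gripper is mounted at the origin on a cart in front of the work surface, level with it; the furniture and walls round the work are solid. World frame = base frame: x ahead of the robot, y to its left, z up, the work surface at z = 0. Lengths are in m, angles in rad, forces in N, time in s.
With the tool pointing down it reaches from about 0.35 to 0.9 m from the base axis. Payload 19.9 kg.
Tool frame: the origin (TCP) lies midway between the tips of the shut fingers; the grasp point (between the pads) lies 19 mm behind it; z points along the fingers, y is the line along which they close (so a half turn about z gives the same grasp; the last joint's range is limited). The gripper opens to 94 mm and grips with 3 to 60 N. Pads are 16 mm wide; open, the fingers measure 119 mm over their backs; the gripper's body (75 mm by 177 mm) begins 78 mm behind the grasp point.
Start: joints at [1.179, 0.417, -0.01, 1.614, 0.005, 1.111, -0.053], TCP at [0.215, -0.587, 0.205] pointing down, gripper open.
Joint ranges: [-2.81, 2.81], [-0.39, 2.02], [-1.27, 1.25], [0.06, 2.57], [-1.19, 4.33], [0.19, 2], [-2.82, 2.82]. Speed limits (rad/s): [1.89, 1.89, 2.39, 2.39, 3.01, 3.01, 3.01].

### API

Orientations are given as a rotation vector (axis times angle).
In Python, from cell import env gives the robot as it stands.
- The arm moves only by the tool carry_out, never from a script. Its argument "targets" is a list of rows, each a list of 7 numbers: the shift along the tool's x, y, z in m, then the turn, a rotation vector about the tool's x, y, z in rad, then the opening, from -1 (shut) to 1 (fully open). In form: [[tx, ty, tz, ax, ay, az, claw], ...]. A call has 1 to 5 rows; each row is the pose to reach, as a shift and turn from the pose commanded when the call began, along the tool's axes at that moment; what a row does not reach only later rows make up. A row lasts 1/10 s, in which the tool goes at most 50 mm and 8.59 degrees, less where a joint would pass 70% of its speed; a pose out of reach is approached as far as the arm can. A call with a gripper value outside its range is refused whole. The fingers move at their own pace and stop on an object; "grip_force" is the grip in N (left out, the last holds). Time passes only in rows, so rows that repeat a pose let the fingers close. It gives the time, the measured TCP pose, the force, the opening and the grip force at its end, in the units of the state.
- env.read_state(): the state, without advancing time (a new reading comes with each control period).
- env.capture(name): name is "scene" or "top" or "wrist"; returns (picture, depth): 480x640x3 uint8, red, green, blue; 480x640 float32, m along the optical axis (not along the pixel's ray), 0 where there is no reading.
- env.camera_params(name): a dict with "mtx" (3x3 intrinsics, pixels), "dist_coeffs" ([k1, k2, p1, p2, k3] as OpenCV has them; the pictures are not rectified), "rvec" (rotation vector, rad) and "tvec" (3), from world to camera coordinates, as OpenCV has them; the wrist camera has in their place "mount" (4x4, takes a point from camera to tool coordinates, whose origin is the TCP and whose axes are the flange's). Camera axes: x right, y down, z forward; pixel columns grow to the right and rows downward; lengths in m; the calibration is good to about 2 mm. A picture is of the moment at which its call begins: read the wrist's pose just before it. camera_params takes no time and is no camera call.
- env.job_done(): hands the job in; it is judged then, once.
The state is a dict: "time": time; "joint_pos": joint angles; "dq": joint speeds; "joint_efforts": joint torques, N m; "ee_pos": TCP position; "tcp_rot": TCP orientation; "force": force on the tool from outside, world axes, zero at the start; "moment": the same for the moment, N m; "gripper_width": finger opening in m; "finger_force": force on a finger pad.
Only numpy, scipy, OpenCV 4.12 (cv2) and the standard library are available. Lean on these libraries where they do the work, as an engineer would, in place of code of your own. Each camera call takes 0.05 s, during which the arm holds its last target. There are 200 camera calls.

## Working session

There is one attempt and no reset: what is moved stays moved. The work goes in short steps, Python scripts to look and compute and a tool call to move; the robot and the scene stay as the last step left them, time stands still between calls to the robot, and variables do not carry over. Pictures are saved under pics/ and viewed, at most 14 in all, crops included, and the job is handed in when it is done.

Besides the shell and the picture viewer there is one more tool, called after ">>>" as name([rows], argument=value, ...), one row to a line, values as JSON. carry_out: Moves the arm, as the interface text tells. Its arguments: {"type":"object","properties":{"targets":{"type":"array","items":{"type":"array","items":{"type":"number"}}},"grip_force":{"type":"number"}},"required":["targets"]}

```bash
mkdir -p pics; ls; python3 - <<'E'
from cell import env
import cv2,numpy as np
np.set_printoptions(precision=4,suppress=True)
for n in ["scene","top"]:
    p,d=env.capture(n); cv2.imwrite(f"pics/{n}0.png",p[:,:,::-1]); np.savez(f"pics/{n}0.npz",p=p,d=d)
    c=env.camera_params(n); R=cv2.Rodrigues(np.array(c["rvec"],float))[0]
    print(n,np.array(c["mtx"]),c["dist_coeffs"],-R.T@np.array(c["tvec"]).ravel(),R)
s=env.read_state(); print(s); print(env.camera_params("wrist"))
E
```

```text
pics
scene [[481.7262   0.     322.9016]
 [  0.     481.7262 237.3371]
 [  0.       0.       1.    ]] [-0.0186  0.      0.      0.      0.    ] [0.0734 0.8405 0.4301] [[-0.8637 -0.5039 -0.0094]
 [-0.1774  0.3213 -0.9302]
 [ 0.4718 -0.8017 -0.3669]]
top [[496.2861   0.     317.4568]
 [  0.     496.2861 244.2961]
 [  0.       0.       1.    ]] [-0.0697  0.      0.      0.      0.    ] [0.4165 0.0121 1.0876] [[-0.0172 -0.9999 -0.0015]
 [-0.994   0.0172 -0.1079]
 [ 0.108  -0.0003 -0.9942]]
{'time': 0.1, 'joint_pos': array([ 1.1785,  0.4179, -0.0103,  1.6141,  0.0047,  1.1107, -0.053 ]), 'dq': array([ 0.0002, -0.0028, -0.    , -0.0007,  0.0016, -0.0013,  0.0022]), 'joint_efforts': array([  0.0012, -85.2597,   0.6398, -42.6697,  -0.0489,   0.0165,
         0.0001]), 'ee_pos': array([ 0.2146, -0.5866,  0.2049]), 'tcp_rot': array([-3.0924, -0.548 ,  0.0004]), 'force': array([0.4994, 0.0016, 0.321 ]), 'moment': array([ 0.0299, -0.0017, -0.0029]), 'finger_force': 0.0, 'gripper_width': 0.0939050187678423}
{'mtx': array([[335.9357,   0.    , 315.7195],
       [  0.    , 335.9357, 242.2536],
       [  0.    ,   0.    ,   1.    ]]), 'dist_coeffs': array([-0.0192,  0.    ,  0.    ,  0.    ,  0.    ]), 'mount': array([[-0.001 , -0.9719, -0.2354,  0.07  ],
       [ 1.    , -0.0009, -0.0004, -0.0011],
       [ 0.0002, -0.2354,  0.9719, -0.1792],
       [ 0.    ,  0.    ,  0.    ,  1.    ]])}
```

View pics/top0.png

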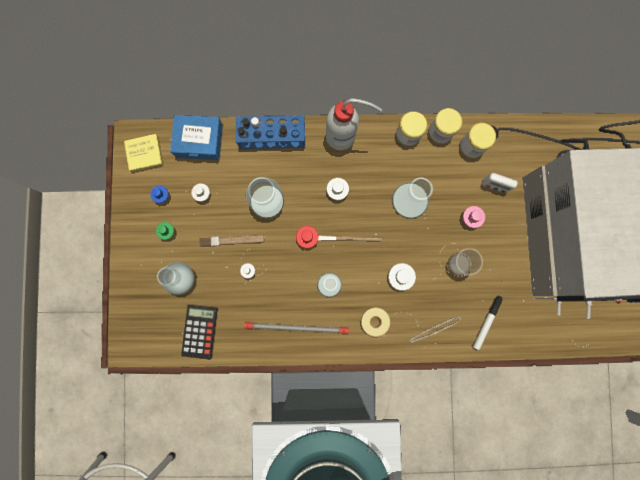

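View pics/scene0.png

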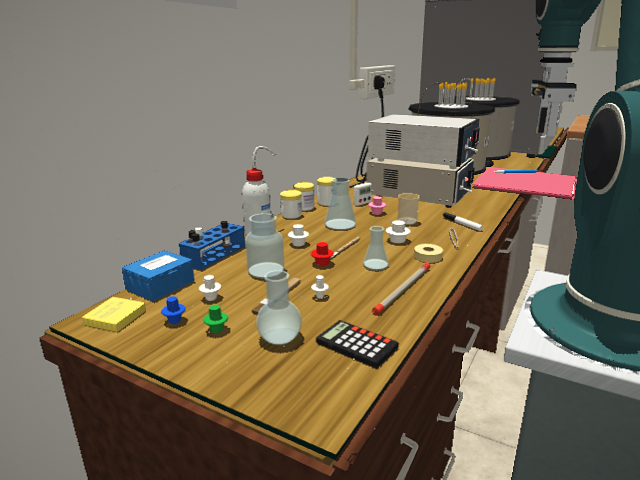

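Top view: white stoppers at (201,193), (338,189), (248,271) and (402,277). Vessels: wide bottle (265,198), large conical flask (411,198), round flask (177,279), small conical flask (329,285). The beaker is at (463,264). Coloured look-alikes are blue (159,195), green (165,231), red (307,237) and pink (474,217). I'll measure next.

```bash
cat > h.py <<'E'
import cv2,numpy as np
from cell import env
np.set_printoptions(precision=4,suppress=True)
def cam(n):
    c=env.camera_params(n); return np.array(c["mtx"]),np.array(c["dist_coeffs"]),cv2.Rodrigues(np.array(c["rvec"],float))[0],np.array(c["tvec"]).ravel()
def cloud(n,d):
    K,D,R,t=cam(n); h,w=d.shape
    uv=np.stack(np.meshgrid(np.arange(w),np.arange(h)),-1).reshape(-1,1,2).astype(float)
    r=cv2.undistortPoints(uv,K,D).reshape(h,w,2)
    P=np.dstack([r*d[...,None],d]); return (P-t)@R
E
python3 - <<'E'
from h import *
f=np.load("pics/top0.npz");p,d=f["p"].astype(int),f["d"];W=cloud("top",d)
def near(u,v,r): 
    y,x=np.mgrid[:480,:640]; return (x-u)**2+(y-v)**2<r*r
white=(p.min(2)>150)&(p.max(2)-p.min(2)<30)
for n,u,v in [("a",201,193),("b",338,189),("c",248,271),("d",402,277)]:
    m=near(u,v,18)&white; m2=near(u,v,18)&(W[...,2]>.012)&(d>0); z=W[m2][:,2]
    top=m2&(W[...,2]>z.max()-.006); col=m2
    print(n,m.sum(),m2.sum(),"z",np.percentile(z,[5,50,95,100]),"top",W[top].mean(0),top.sum(),np.ptp(W[top],0),"all",(W[m2].min(0)+W[m2].max(0))/2,np.ptp(W[m2],0))
for n,u,v in [("wide",265,198),("lcon",411,198),("round",177,279),("scon",329,285),("beaker",463,264)]:
    m=near(u,v,26)&(d>0)&(W[...,2]>.03); z=W[m][:,2]
    print(n,m.sum(),z.max() if m.sum() else 0)
    if m.sum():
        t=m&(W[...,2]>z.max()-.01); print((W[t].min(0)+W[t].max(0))/2,np.ptp(W[t],0),t.sum())
img=np.vstack([np.hstack([cv2.resize(f["p"][v-30:v+30,u-30:u+30],(260,260),interpolation=cv2.INTER_CUBIC) for u,v in r]) for r in [[(201,193),(338,189),(248,271)],[(402,277),(411,198),(177,279)]]])
cv2.imwrite("pics/crop.png",img[:,:,::-1])
E
```

```text
a 212 240 z [0.0209 0.0255 0.0457 0.0484] top [0.6521 0.2666 0.0449] 40 [0.0183 0.0134 0.0059] all [0.6526 0.2671 0.0335] [0.0403 0.0358 0.0299]
b 350 385 z [0.0227 0.0269 0.0469 0.0503] top [ 0.6532 -0.0329  0.0463] 69 [0.0198 0.0216 0.0058] all [ 0.6537 -0.0341  0.0353] [0.0474 0.0461 0.03  ]
c 157 167 z [0.0189 0.0231 0.0433 0.0452] top [0.4781 0.1638 0.0422] 33 [0.013  0.0124 0.006 ] all [0.4783 0.1642 0.0311] [0.0282 0.0306 0.0281]
d 534 568 z [0.0229 0.0268 0.0476 0.0506] top [ 0.4593 -0.1682  0.0467] 110 [0.0274 0.0279 0.006 ] all [ 0.4584 -0.1684  0.0357] [0.0559 0.0571 0.0297]
wide 860 0.1222456455958775
[0.6329 0.1226 0.1173] [0.0542 0.0526 0.0099] 194
lcon 819 0.12534191663742963
[ 0.6299 -0.1954  0.1205] [0.0471 0.0429 0.0096] 167
round 869 0.11744875160340092
[0.4637 0.313  0.1125] [0.0376 0.0376 0.0099] 117
scon 212 0.08934379908273113
[ 0.4446 -0.0122  0.0848] [0.0284 0.0284 0.0092] 76
beaker 389 0.07956173952439055
[ 0.4858 -0.3005  0.0746] [0.0559 0.0546 0.01  ] 116
```

View pics/crop.png

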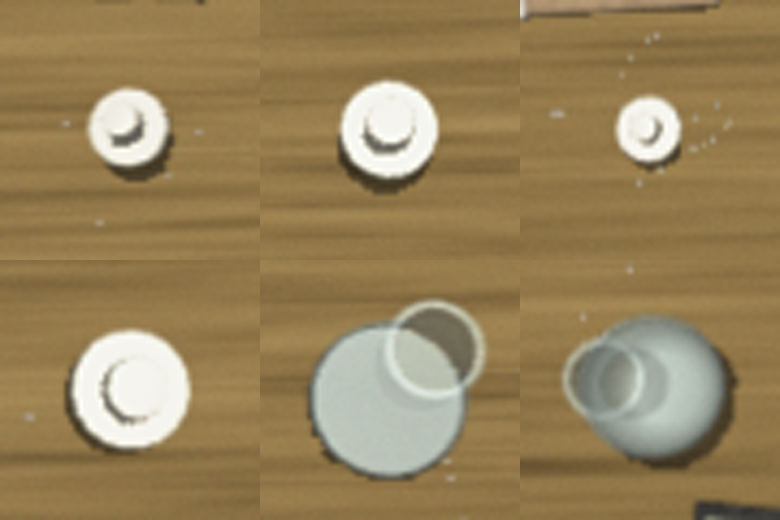

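All four are white, and collar sizes match depth: (201,193) is s at 40 mm, (338,189) is m at 49 mm, (248,271) is xs at 32 mm, and (402,277) is l at 58 mm. Now I'll move clear of the instrument and square up the yaw.

>>> carry_out([
  [0.137,-0.2,-0.015,0,0,0.351,0.2],
  [0.137,-0.2,-0.015,0,0,0.351,0.2],
  [0.137,-0.2,-0.015,0,0,0.351,0.2],
  [0.137,-0.2,-0.015,0,0,0.351,0.2],
  [0.137,-0.2,-0.015,0,0,0.351,0.2],
], grip_force=15)

```text
time: 0.6
ee_pos: [0.2749, -0.3495, 0.2204]
tcp_rot: [-3.141, -0.001, 0.001]
force: [1.0, -0.9, 1.9]
gripper_width: 0.0584
finger_force: 0.0
```

```bash
cat >> h.py <<'E'
from scipy.spatial.transform import Rotation as Ro
def to(x,y,z):
    s=env.read_state(); R=Ro.from_rotvec(s["tcp_rot"])
    want=Ro.from_matrix(np.diag([1.,-1,-1]))
    print("t",s["time"],"pos",s["ee_pos"],"rot",R.as_rotvec(),"F",s["force"],"w",s["gripper_width"])
    print("shift",R.inv().apply(np.array([x,y,z])-s["ee_pos"]),"turn",(R.inv()*want).as_rotvec(),"j",s["joint_pos"])
E
python3 -c "
from h import *
to(.459,-.168,.15)"
```

```text
t 0.6 pos [ 0.2749 -0.3495  0.2204] rot [-3.1414 -0.001   0.0006] F [ 0.967  -0.8819  1.8642] w 0.05836100572560443
shift [ 0.1842 -0.1814  0.0703] turn [-0.0002  0.0004  0.0006] j [ 0.8957  0.0759 -0.0638  2.0197  0.0058  1.0465 -0.741 ]
```

>>> carry_out([
  [0.184,-0.182,0.05,0,0,0,0.2],
  [0.184,-0.182,0.05,0,0,0,0.2],
  [0.184,-0.182,0.05,0,0,0,0.2],
  [0.184,-0.182,0.05,0,0,0,0.2],
  [0.184,-0.182,0.05,0,0,0,0.2],
])

```text
time: 1.1
ee_pos: [0.4503, -0.1778, 0.1727]
tcp_rot: [-3.142, 0.001, -0.0]
force: [1.3, -1.3, 0.1]
gripper_width: 0.0564
finger_force: 0.0
```

>>> carry_out([
  [0,0,0,0,0,0,0.2],
  [0,0,0,0,0,0,0.2],
  [0,0,0,0,0,0,0.2],
])

```text
time: 1.4
ee_pos: [0.4486, -0.1802, 0.173]
tcp_rot: [3.141, -0.002, -0.001]
force: [-0.9, -0.2, -0.0]
gripper_width: 0.0564
finger_force: 0.0
```

```bash
cat >> h.py <<'E'
def wrist(name):
    s=env.read_state(); p,d=env.capture("wrist"); cv2.imwrite(f"pics/{name}.png",p[:,:,::-1])
    c=env.camera_params("wrist"); M=np.array(c["mount"]); h,w=d.shape
    uv=np.stack(np.meshgrid(np.arange(w),np.arange(h)),-1).reshape(-1,1,2).astype(float)
    r=cv2.undistortPoints(uv,np.array(c["mtx"]),np.array(c["dist_coeffs"])).reshape(h,w,2)
    P=np.dstack([r*d[...,None],d])@M[:3,:3].T+M[:3,3]
    return p,d,P@Ro.from_rotvec(s["tcp_rot"]).as_matrix().T+s["ee_pos"]
def circ(W,d,x,y,z0,z1,r):
    "fit of a circle to the outline of points in a height band"
    m=(d>0)&(np.hypot(W[...,0]-x,W[...,1]-y)<r)&(W[...,2]>z0)&(W[...,2]<z1)
    q=W[m].astype(np.float32)
    c,rad=cv2.minEnclosingCircle(np.ascontiguousarray(q[:,:2])); print("circle",np.array(c),"r",rad,"n",m.sum(),"median z",np.median(q[:,2]))
E
python3 -c "
from h import *
to(.459,-.168,.03)
p,d,W=wrist('w1')
circ(W,d,.459,-.168,.04,.052,.03); circ(W,d,.459,-.168,.02,.031,.04)"
```

```text
t 1.4 pos [ 0.4486 -0.1802  0.173 ] rot [ 3.1415 -0.002  -0.0009] F [-0.8838 -0.1637 -0.0296] w 0.056360012834621505
shift [ 0.0105 -0.0122  0.1429] turn [ 0.0001  0.0006 -0.0013] j [ 0.5646  0.2142 -0.2778  1.9829  0.0719  0.9542 -1.3209]
circle [ 0.4615 -0.1666] r 0.01568353921175003 n 813 median z 0.04584753
circle [ 0.4616 -0.1666] r 0.029061879962682724 n 1772 median z 0.025937729
```

View pics/w1.png

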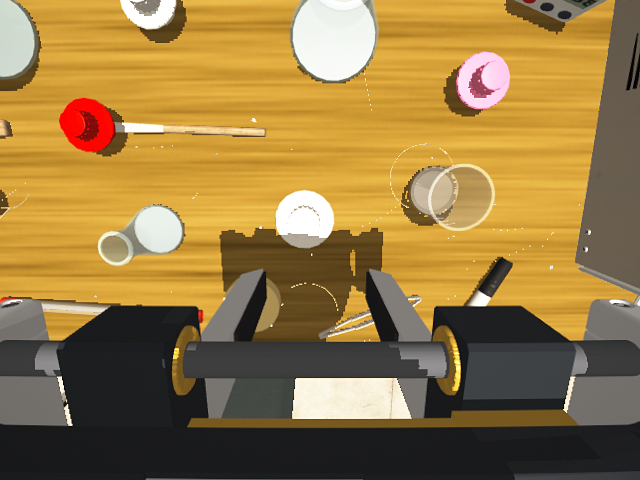

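The wrist view shows stopper_l at (305,218) between and ahead of the fingers, with circle fits giving exactly the expected radii. Next I descend and grip.

>>> carry_out([
  [0.013,-0.0135,0.04,0,0,0,0.2],
  [0.013,-0.0135,0.08,0,0,0,0.2],
  [0.013,-0.0135,0.12,0,0,0,0.2],
  [0.013,-0.0135,0.142,0,0,0,0.2],
  [0.013,-0.0135,0.142,0,0,0,0.2],
])

```text
time: 1.95
ee_pos: [0.4602, -0.1664, 0.0289]
tcp_rot: [-3.14, 0.003, 0.006]
force: [0.8, 0.5, 0.8]
gripper_width: 0.0565
finger_force: 0.0
```

>>> carry_out([
  [0,0,0,0,0,0,0.2],
  [0,0,0,0,0,0,-1],
  [0,0,0,0,0,0,-1],
  [0,0,0,0,0,0,-1],
  [0,0,0,0,0,0,-1],
], grip_force=15)

```text
time: 2.45
ee_pos: [0.4626, -0.1662, 0.0316]
tcp_rot: [3.141, -0.001, 0.001]
force: [-0.6, 0.1, 7.4]
gripper_width: 0.0298
finger_force: 15.0
```

>>> carry_out([
  [0,0,-0.03,0,0,0,-1],
  [0,0,-0.07,0,0,0,-1],
  [0,0,-0.12,0,0,0,-1],
  [0,0,-0.165,0,0,0,-1],
  [0,0,-0.205,0,0,0,-1],
])

```text
time: 2.95
ee_pos: [0.4622, -0.1658, 0.2387]
tcp_rot: [3.141, -0.0, 0.002]
force: [0.3, -0.4, -0.3]
gripper_width: 0.0294
finger_force: 15.0
```

>>> carry_out([
  [0.015,-0.04,0,0,0,0,-1],
  [0.03,-0.08,0,0,0,0,-1],
  [0.045,-0.12,0,0,0,0,-1],
  [0.06,-0.16,0,0,0,0,-1],
  [0.075,-0.2,0,0,0,0,-1],
])

```text
time: 3.45
ee_pos: [0.5375, 0.0357, 0.2363]
tcp_rot: [3.141, -0.001, 0.001]
force: [0.7, -0.2, -0.3]
gripper_width: 0.0294
finger_force: 15.0
```

>>> carry_out([
  [0.01,-0.04,0,0,0,0,-1],
  [0.02,-0.08,0,0,0,0,-1],
  [0.02,-0.08,0,0,0,0,-1],
  [0.02,-0.08,0,0,0,0,-1],
  [0.02,-0.08,0,0,0,0,-1],
])

```text
time: 3.95
ee_pos: [0.5572, 0.113, 0.236]
tcp_rot: [3.141, -0.002, -0.0]
force: [0.2, 0.0, -0.6]
gripper_width: 0.0297
finger_force: 15.0
```

```bash
python3 -c "
from h import *
to(.633,.123,.22)
p,d,W=wrist('w2')
circ(W,d,.633,.123,.113,.125,.04)
m=(d>0)&(np.hypot(W[...,0]-.653,W[...,1]+.033)<.1)&(W[...,2]>.04)&(W[...,2]<.05); print(m.sum())"
```

```text
t 3.95 pos [0.5572 0.113  0.236 ] rot [ 3.1411 -0.0019 -0.0004] F [ 0.191   0.0078 -0.6184] w 0.029662353703031878
shift [ 0.0758 -0.0101  0.016 ] turn [ 0.0005  0.0002 -0.0012] j [ 0.1296  0.3233 -0.4761  1.7094  0.1607  1.148  -1.9636]
circle [0.6353 0.1235] r 0.027600474655628204 n 1047 median z 0.11747875
540
```

View pics/w2.png

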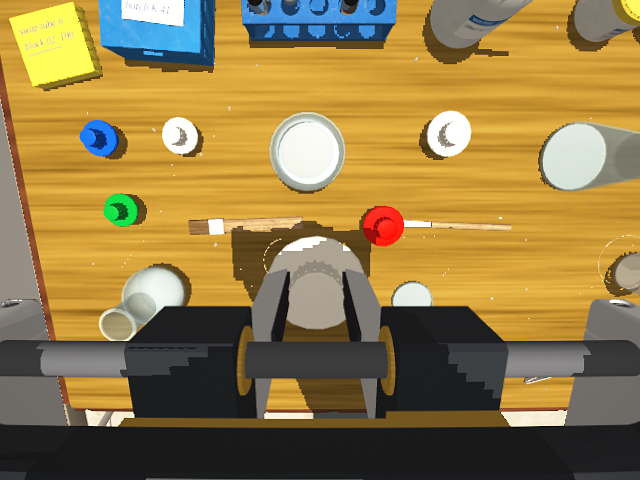

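The wrist view shows the held stopper upright at (318,280) and the bottle rim at (308,152). I move over it and lower.

>>> carry_out([
  [0.04,-0.005,0,0,0,0,-1],
  [0.078,-0.0105,0.01,0,0,0,-1],
  [0.078,-0.0105,0.05,0,0,0,-1],
  [0.078,-0.0105,0.05,0,0,0,-1],
  [0.078,-0.0105,0.05,0,0,0,-1],
])

```text
time: 4.5
ee_pos: [0.6348, 0.1237, 0.1865]
tcp_rot: [3.141, -0.001, -0.002]
force: [-0.4, 0.2, 0.9]
gripper_width: 0.0294
finger_force: 15.0
```

```bash
python3 -c "
from h import *
to(.6353,.1235,.129)
p,d,W=wrist('w3')
s=env.read_state()['ee_pos']
m=(d>0)&(np.hypot(W[...,0]-s[0],W[...,1]-s[1])<.036)&(abs(W[...,2]-s[2]+.005)<.012)
for z in np.arange(s[2]-.018,s[2]+.008,.003):
  k=m&(abs(W[...,2]-z)<.0015); print(z-s[2],k.sum(),(W[k].max(0)-s) if k.any() else 0,(W[k].min(0)-s) if k.any() else 0)
"
```

```text
t 4.5 pos [0.6348 0.1237 0.1865] rot [ 3.1413 -0.0015 -0.002 ] F [-0.368   0.1624  0.9437] w 0.029364906282760485
shift [0.0006 0.0002 0.0575] turn [ 0.0003  0.0013 -0.0009] j [ 0.0785  0.5109 -0.4455  1.5611  0.2356  1.1246 -1.9914]
-0.017999999999999988 0 0 0
-0.014999999999999986 0 0 0
-0.011999999999999983 2 [ 0.0269  0.0212 -0.0105] [ 0.0189  0.0019 -0.0117]
-0.00899999999999998 660 [ 0.0273  0.028  -0.0075] [-0.031  -0.0261 -0.0105]
-0.005999999999999978 2047 [ 0.0271  0.0292 -0.0046] [-0.0301 -0.0259 -0.0075]
-0.002999999999999975 71 [ 0.0139  0.0162 -0.0015] [ 0.0027 -0.0129 -0.0045]
2.7755575615628914e-17 120 [0.0138 0.0208 0.0015] [ 0.0025 -0.0169 -0.0015]
0.0030000000000000304 135 [0.014  0.0243 0.0045] [ 0.0001 -0.0216  0.0015]
0.006000000000000033 135 [0.014  0.0261 0.007 ] [ 0.0009 -0.0234  0.0046]
```

View pics/w3.png

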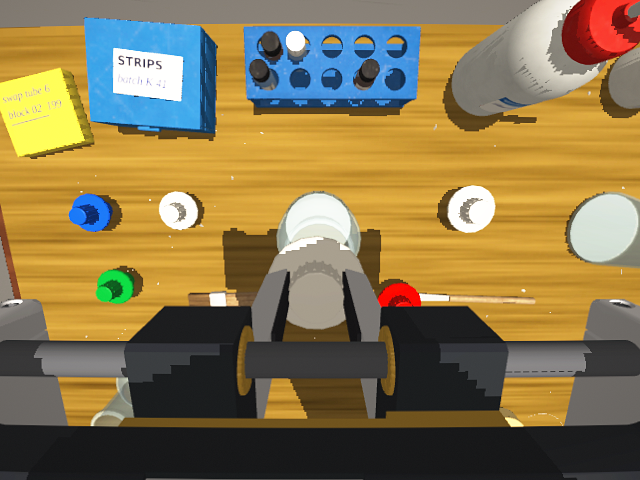

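The stopper sits centred over the bottle. Collar is 6.5 mm below TCP, so it seats at a TCP height of about 0.1285.

>>> carry_out([
  [0.002,0.0012,0.015,0,0,0,-1],
  [0.002,0.0012,0.03,0,0,0,-1],
  [0.002,0.0012,0.042,0,0,0,-1],
  [0.002,0.0012,0.05,0,0,0,-1],
  [0.002,0.0012,0.056,0,0,0,-1],
])

```text
time: 5.05
ee_pos: [0.637, 0.1233, 0.1291]
tcp_rot: [3.142, -0.0, -0.001]
force: [0.0, -0.1, 0.5]
gripper_width: 0.0295
finger_force: 15.0
```

>>> carry_out([
  [0,0,0,0,0,0,-1],
  [0,0,0,0,0,0,0],
  [0,0,0,0,0,0,0.2],
  [0,0,0,0,0,0,0.2],
  [0,0,0,0,0,0,0.2],
])

```text
time: 5.55
ee_pos: [0.6374, 0.1234, 0.1303]
tcp_rot: [-3.141, 0.0, -0.001]
force: [-0.5, -0.4, 0.0]
gripper_width: 0.0551
finger_force: 0.0
```

>>> carry_out([
  [0,0,-0.02,0,0,0,0.2],
  [0,0,-0.05,0,0,0,0.2],
  [0,0,-0.09,0,0,0,0.2],
  [-0.02,0.02,-0.11,0,0,0,0.2],
  [-0.06,0.06,-0.11,0,0,0,0.2],
])

```text
time: 6.05
ee_pos: [0.5832, 0.0699, 0.2427]
tcp_rot: [-3.14, -0.004, -0.007]
force: [0.2, -0.7, -0.3]
gripper_width: 0.0563
finger_force: 0.0
```

>>> carry_out([
  [0,0.05,0,0,0,0,0.2],
  [0,0.1,0,0,0,0,0.2],
  [0,0.1,0,0,0,0,0.2],
  [0,0.1,0,0,0,0,0.2],
])

```text
time: 6.45
ee_pos: [0.5819, -0.0332, 0.2402]
tcp_rot: [3.142, -0.004, 0.0]
force: [-0.8, 1.5, 0.2]
gripper_width: 0.0564
finger_force: 0.0
```

```bash
python3 -c "
from h import *
p,d,W=wrist('w4')
print('placed l'); circ(W,d,.6353,.1235,.136,.146,.025); circ(W,d,.6353,.1235,.118,.126,.04)
print('m');circ(W,d,.653,-.033,.04,.052,.03); circ(W,d,.653,-.033,.02,.031,.035)
print('lcon');circ(W,d,.63,-.195,.117,.128,.035)
to(.653,-.033,.03)"
```

```text
placed l
circle [0.6363 0.1244] r 0.015894200652837753 n 1130 median z 0.14183855
circle [0.6366 0.1248] r 0.029640721157193184 n 2089 median z 0.12195052
m
circle [ 0.6562 -0.0331] r 0.012487297877669334 n 392 median z 0.045935225
circle [ 0.6561 -0.033 ] r 0.024426579475402832 n 1078 median z 0.025982488
lcon
circle [ 0.6319 -0.195 ] r 0.024138567969202995 n 920 median z 0.12112028
t 6.5 pos [ 0.582  -0.0317  0.2402] rot [-3.1412  0.0004 -0.0004] F [-0.3932  1.0288  0.1665] w 0.05639130500479413
shift [0.071  0.0014 0.2102] turn [-0.0004 -0.0003 -0.0003] j [ 0.3375  0.3394 -0.4233  1.671   0.1491  1.1629 -1.6947]
```

View pics/w4.png

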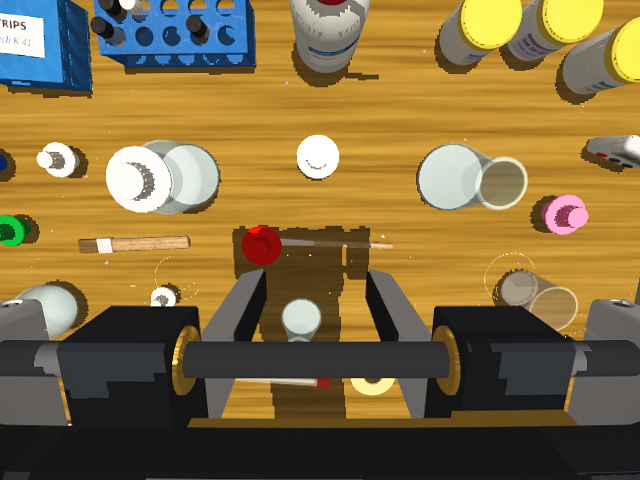

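l is seated, with its collar top at 0.122. Before reaching for m at (318,156), which is white and near the wash bottle, I check clearance behind it.

```bash
python3 -c "
from h import *
d=np.load('pics/top0.npz')['d'];W=cloud('top',d)
for n in ['top','scene']:
  d=np.load(f'pics/{n}0.npz')['d'];W=cloud(n,d)
  for a,b in [(.05,.1),(.1,.15),(.15,.2),(.2,.35)]:
    k=(d>0)&(W[...,0]>.68)&(W[...,0]<.95)&(W[...,1]>-.14)&(W[...,1]<.05)&(W[...,2]>a)&(W[...,2]<b)
    print(n,a,k.sum(),W[k].min(0),W[k].max(0))
"
```

```text
top 0.05 1093 [ 0.7458 -0.1399  0.05  ] [0.8436 0.05   0.1   ]
top 0.1 1516 [ 0.7472 -0.1398  0.1   ] [0.8444 0.0498 0.15  ]
top 0.15 1454 [ 0.7607 -0.1398  0.1501] [0.8442 0.0499 0.2   ]
top 0.2 4719 [ 0.7667 -0.1399  0.2   ] [0.8444 0.0499 0.35  ]
scene 0.05 1099 [ 0.747  -0.0651  0.05  ] [0.848  0.0495 0.1   ]
scene 0.1 1269 [ 0.7477 -0.1385  0.1   ] [0.8478 0.0498 0.1499]
scene 0.15 1176 [ 0.761  -0.14    0.1501] [0.8485 0.0498 0.2   ]
scene 0.2 3560 [ 0.771 -0.14   0.2  ] [0.8486 0.05   0.35  ]
```

The wash bottle starts at x≈0.75–0.77, and the camera on the gripper's +x side would come close. I turn the tool a half turn so that side faces the robot.

>>> carry_out([
  [0,0,0,0,0,-0.14,0.2],
  [0,0,0,0,0,-0.28,0.2],
  [0,0,0,0,0,-0.42,0.2],
  [0,0,0,0,0,-0.56,0.2],
  [0,0,0,0,0,-0.7,0.2],
])

```text
time: 7.0
ee_pos: [0.582, -0.0302, 0.2401]
tcp_rot: [-2.946, -1.089, -0.0]
force: [-0.0, 1.0, -0.1]
gripper_width: 0.0563
finger_force: 0.0
```

>>> carry_out([
  [0,0,0,0,0,-0.14,0.2],
  [0,0,0,0,0,-0.28,0.2],
  [0,0,0,0,0,-0.42,0.2],
  [0,0,0,0,0,-0.56,0.2],
  [0,0,0,0,0,-0.7,0.2],
])

```text
time: 7.5
ee_pos: [0.582, -0.0302, 0.2402]
tcp_rot: [-2.394, -2.033, -0.001]
force: [-0.2, 0.2, -0.4]
gripper_width: 0.0564
finger_force: 0.0
```

>>> carry_out([
  [0,0,0,0,0,-0.14,0.2],
  [0,0,0,0,0,-0.28,0.2],
  [0,0,0,0,0,-0.42,0.2],
  [0,0,0,0,0,-0.56,0.2],
  [0,0,0,0,0,-0.7,0.2],
])

```text
time: 8.0
ee_pos: [0.582, -0.0302, 0.2402]
tcp_rot: [-1.552, -2.731, -0.001]
force: [-0.6, -0.9, -0.5]
gripper_width: 0.0565
finger_force: 0.0
```

>>> carry_out([
  [0,0,0,0,0,-0.14,0.2],
  [0,0,0,0,0,-0.28,0.2],
  [0,0,0,0,0,-0.42,0.2],
  [0,0,0,0,0,-0.56,0.2],
  [0,0,0,0,0,-0.7,0.2],
])

```text
time: 8.5
ee_pos: [0.582, -0.0303, 0.2402]
tcp_rot: [0.522, 3.098, 0.001]
force: [-0.2, -0.7, -0.2]
gripper_width: 0.0563
finger_force: 0.0
```

>>> carry_out([
  [0,0,0,0,0,-0.14,0.2],
  [0,0,0,0,0,-0.28,0.2],
  [0,0,0,0,0,-0.342,0.2],
  [0,0,0,0,0,-0.342,0.2],
  [0,0,0,0,0,-0.342,0.2],
])

```text
time: 9.0
ee_pos: [0.582, -0.031, 0.2401]
tcp_rot: [0.001, 3.142, 0.001]
force: [0.2, -0.4, 0.2]
gripper_width: 0.0561
finger_force: 0.0
```

```bash
python3 -c "
from h import *
to(.6561,-.033,.03)"
```

```text
t 9.0 pos [ 0.582  -0.031   0.2401] rot [0.0011 3.1416 0.0007] F [ 0.1743 -0.3875  0.2401] w 0.05606389461851189
shift [-0.0741 -0.002   0.2101] turn [ 0.     -0.0007  3.1409] j [ 0.7618  0.4962 -1.0329  1.6579  0.4457  1.2454  1.2056]
```

>>> carry_out([
  [-0.04,-0.002,0.02,0,0,0,0.2],
  [-0.074,-0.002,0.05,0,0,0,0.2],
  [-0.074,-0.002,0.09,0,0,0,0.2],
  [-0.074,-0.002,0.13,0,0,0,0.2],
  [-0.074,-0.002,0.16,0,0,0,0.2],
])

```text
time: 9.5
ee_pos: [0.6553, -0.0332, 0.0775]
tcp_rot: [-0.001, -3.14, -0.0]
force: [1.0, -0.0, -0.2]
gripper_width: 0.0561
finger_force: 0.0
```

>>> carry_out([
  [0,0,0.02,0,0,0,0.2],
  [0,0,0.04,0,0,0,0.2],
  [0,0,0.049,0,0,0,0.2],
  [0,0,0.049,0,0,0,0.2],
  [0,0,0.049,0,0,0,0.2],
])

```text
time: 10.0
ee_pos: [0.6565, -0.0338, 0.032]
tcp_rot: [0.0, 3.14, 0.0]
force: [0.2, -0.1, 0.2]
gripper_width: 0.0561
finger_force: 0.0
```

```bash
python3 -c "
from h import *
to(.6561,-.033,.031)"
```

```text
t 10.0 pos [ 0.6565 -0.0338  0.032 ] rot [0.     3.1404 0.0002] F [ 0.1696 -0.0654  0.1767] w 0.05611247270886914
shift [0.0004 0.0008 0.001 ] turn [ 0.0018 -0.0002  3.1416] j [ 0.5611  0.8336 -0.8292  1.6259  0.704   1.0036  1.0716]
```

>>> carry_out([
  [0,0,0,0,0,0,-1],
  [0,0,0,0,0,0,-1],
  [0,0,0,0,0,0,-1],
  [0,0,0,0,0,0,-1],
  [0,0,-0.02,0,0,0,-1],
])

```text
time: 10.5
ee_pos: [0.6546, -0.0342, 0.0497]
tcp_rot: [0.0, -3.138, -0.0]
force: [0.0, 0.0, 0.2]
gripper_width: 0.0233
finger_force: 15.0
```

>>> carry_out([
  [0,0,-0.04,0,0,0,-1],
  [0,0,-0.08,0,0,0,-1],
  [0.01,0,-0.12,0,0,0,-1],
  [0.04,0,-0.155,0,0,0,-1],
  [0.08,0,-0.19,0,0,0,-1],
])

```text
time: 11.0
ee_pos: [0.5778, -0.0332, 0.2415]
tcp_rot: [-0.001, 3.141, 0.001]
force: [-0.1, 0.2, 1.3]
gripper_width: 0.0237
finger_force: 15.0
```

>>> carry_out([
  [0,0,0,0,0,0.14,-1],
  [0,0,0,0,0,0.28,-1],
  [0,0,0,0,0,0.42,-1],
  [0,0,0,0,0,0.56,-1],
  [0,0,0,0,0,0.7,-1],
])

```text
time: 11.5
ee_pos: [0.5782, -0.0336, 0.2404]
tcp_rot: [1.084, 2.948, 0.0]
force: [0.4, 0.0, -0.9]
gripper_width: 0.0233
finger_force: 15.0
```

>>> carry_out([
  [0,0,0,0,0,0.14,-1],
  [0,0,0,0,0,0.28,-1],
  [0,0,0,0,0,0.42,-1],
  [0,0,0,0,0,0.56,-1],
  [0,0,0,0,0,0.7,-1],
])

```text
time: 12.0
ee_pos: [0.5782, -0.0334, 0.2404]
tcp_rot: [2.029, 2.398, 0.001]
force: [0.5, -0.8, -0.8]
gripper_width: 0.0234
finger_force: 15.0
```

>>> carry_out([
  [0,0,0,0,0,0.14,-1],
  [0,0,0,0,0,0.28,-1],
  [0,0,0,0,0,0.42,-1],
  [0,0,0,0,0,0.56,-1],
  [0,0,0,0,0,0.7,-1],
])

```text
time: 12.5
ee_pos: [0.5782, -0.0333, 0.2404]
tcp_rot: [2.729, 1.557, 0.002]
force: [0.4, 0.2, -0.2]
gripper_width: 0.0234
finger_force: 15.0
```

>>> carry_out([
  [0,0,0,0,0,0.14,-1],
  [0,0,0,0,0,0.28,-1],
  [0,0,0,0,0,0.42,-1],
  [0,0,0,0,0,0.56,-1],
  [0,0,0,0,0,0.7,-1],
])

```text
time: 13.0
ee_pos: [0.5782, -0.0333, 0.2404]
tcp_rot: [-3.097, -0.527, -0.002]
force: [0.1, 0.3, 0.2]
gripper_width: 0.0235
finger_force: 15.0
```

>>> carry_out([
  [0,0,0,0,0,0.14,-1],
  [0,0,0,0,0,0.28,-1],
  [0,0,0,0,0,0.342,-1],
  [0,0,0,0,0,0.342,-1],
  [0,0,0,0,0,0.342,-1],
])

```text
time: 13.5
ee_pos: [0.5783, -0.0336, 0.2398]
tcp_rot: [-3.141, -0.004, -0.001]
force: [0.5, 1.0, -0.7]
gripper_width: 0.0232
finger_force: 15.0
```

```bash
python3 -c "
from h import *
to(.57,-.195,.24)"
```

```text
t 13.5 pos [ 0.5783 -0.0336  0.2398] rot [-3.1412 -0.0043 -0.0011] F [ 0.492   1.0185 -0.6667] w 0.02319027189069282
shift [-0.0087  0.1614 -0.0003] turn [-0.0003 -0.0007  0.0027] j [ 0.3425  0.3327 -0.4231  1.6807  0.1465  1.1589 -1.6869]
```

>>> carry_out([
  [-0.009,0.045,0,0,0,0,-1],
  [-0.009,0.09,0,0,0,0,-1],
  [-0.009,0.135,0,0,0,0,-1],
  [-0.009,0.161,0,0,0,0,-1],
  [-0.009,0.161,0,0,0,0,-1],
])

```text
time: 14.0
ee_pos: [0.5685, -0.1993, 0.2389]
tcp_rot: [3.141, -0.006, -0.001]
force: [-0.6, 0.7, -0.2]
gripper_width: 0.0234
finger_force: 15.0
```

>>> carry_out([
  [0,0,0,0,0,0,-1],
  [0,0,0,0,0,0,-1],
])

```text
time: 14.2
ee_pos: [0.5695, -0.1937, 0.2392]
tcp_rot: [-3.141, -0.003, -0.0]
force: [0.2, -0.6, -0.5]
gripper_width: 0.0231
finger_force: 15.0
```

```bash
cat >> h.py <<'E'
def held(W,d,rc):
    "collar of the held stopper relative to the TCP: rough peak height and symmetric extent"
    s=env.read_state()["ee_pos"]; Q=W-s
    m=(d>0)&(np.hypot(Q[...,0],Q[...,1])<rc+.006)&(Q[...,2]<-.002)&(Q[...,2]>-.02)
    z=np.median(Q[m][:,2]); k=m&(abs(Q[...,2]-z)<.003); q=Q[k][:,:2]
    f=q[q[:,0]>0.005]; o=[]
    for a in np.linspace(-1.2,1.2,25):   # outermost point per direction on the seen front edge
        u=np.array([np.cos(a),np.sin(a)]); w=f[abs(f@np.array([-u[1],u[0]]))<.002]
        if len(w): o.append(w[np.argmax(w@u)])
    o=np.array(o); c=np.linalg.lstsq(np.c_[2*o,np.ones(len(o))],(o**2).sum(1),rcond=None)[0]
    print("held: z",z,"n",k.sum(),"ctr",c[:2],"r",np.sqrt(c[2]+c[:2]@c[:2]),"y ext",q[:,1].min(),q[:,1].max(),"x max",q[:,0].max())
E
python3 -c "
from h import *
p,d,W=wrist('w5')
circ(W,d,.632,-.195,.117,.128,.035)
held(W,d,.0245)
to(.6319,-.195,.22)"
```

```text
circle [ 0.6319 -0.1951] r 0.023574234917759895 n 834 median z 0.12143798
held: z -0.01176192646296531 n 2015 ctr [0.0012 0.0022] r 0.02405434567653888 y ext -0.02138035628353524 0.025576468947221404 x max 0.0252738437931167
t 14.25 pos [ 0.5695 -0.1936  0.2392] rot [-3.1412 -0.0036 -0.0004] F [ 0.298   0.2106 -0.7169] w 0.023712202402736162
shift [0.0624 0.0015 0.0192] turn [-0.0004 -0.0002  0.0023] j [ 0.5483  0.3669 -0.3508  1.627   0.1337  1.1713 -1.4016]
```

View pics/w5.png

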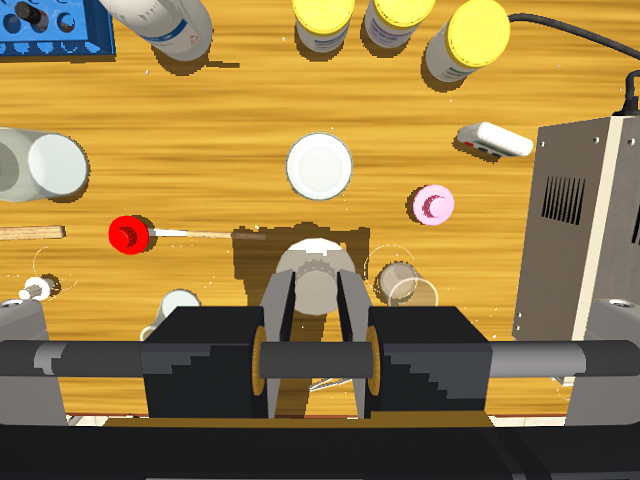

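m is held upright at (317,265), with the flask rim ahead at (320,167). Next I hover over the rim and check the collar's height and tilt.

>>> carry_out([
  [0.03,0.002,0,0,0,0,-1],
  [0.061,0.0035,0,0,0,0,-1],
  [0.061,0.0035,0.025,0,0,0,-1],
  [0.061,0.0035,0.05,0,0,0,-1],
  [0.061,0.0035,0.05,0,0,0,-1],
])

```text
time: 14.75
ee_pos: [0.6289, -0.197, 0.1859]
tcp_rot: [-3.14, -0.003, 0.007]
force: [-0.5, -0.3, 0.2]
gripper_width: 0.0235
finger_force: 15.0
```

>>> carry_out([
  [0,0,0,0,0,0,-1],
  [0,0,0,0,0,0,-1],
])

```text
time: 14.95
ee_pos: [0.6309, -0.1983, 0.1907]
tcp_rot: [3.141, 0.001, 0.003]
force: [-0.4, -0.2, -0.8]
gripper_width: 0.0233
finger_force: 15.0
```

```bash
cat >> h.py <<'E'
def tilt(W,d,rc):
    s=env.read_state()["ee_pos"]; Q=W-s
    r=np.hypot(Q[...,0],Q[...,1]); m=(d>0)&(r<rc+.002)&(Q[...,2]<-.003)&(Q[...,2]>-.022)
    q=Q[m]
    for _ in range(4):
        A=np.c_[q[:,:2],np.ones(len(q))]; c=np.linalg.lstsq(A,q[:,2],rcond=None)[0]; e=q[:,2]-A@c; q=q[abs(e)<max(.0012,1.5*e.std())]
    print("collar plane slope x,y, z0",c,"n",len(q),"rms",e.std())
E
python3 -c "
from h import *
p,d,W=wrist('w6')
held(W,d,.0245); tilt(W,d,.0245)
to(.6319,-.195,.138)"
```

```text
held: z -0.011681274848072729 n 2013 ctr [0.0013 0.0024] r 0.02403843699269701 y ext -0.021175468949657078 0.025716519967315055 x max 0.025293471400593792
collar plane slope x,y, z0 [-0.0037  0.0144 -0.0118] n 1803 rms 0.0005407396653545753
t 15.0 pos [ 0.6309 -0.1984  0.1906] rot [3.141  0.0003 0.0032] F [ 0.9129 -0.6826  0.0416] w 0.02313272729609827
shift [ 0.0009 -0.0035  0.0526] turn [ 0.0006 -0.002   0.0002] j [ 0.4951  0.5158 -0.3362  1.5223  0.1809  1.132  -1.4479]
```

>>> carry_out([
  [0,-0.001,0.015,0,0,0,-1],
  [0,-0.001,0.03,0,0,0,-1],
  [0,-0.001,0.042,0,0,0,-1],
  [0,-0.001,0.051,0,0,0,-1],
  [0,-0.001,0.051,0,0,0,-1],
])

```text
time: 15.5
ee_pos: [0.6298, -0.1973, 0.1363]
tcp_rot: [-3.141, 0.0, 0.003]
force: [-0.1, -0.1, -0.6]
gripper_width: 0.0235
finger_force: 15.0
```

>>> carry_out([
  [0,0,0,0,0,0,-1],
  [0,0,0,0,0,0,0],
  [0,0,0,0,0,0,0.1],
  [0,0,0,0,0,0,0.1],
  [0,0,0,0,0,0,0.1],
])

```text
time: 16.0
ee_pos: [0.6303, -0.1976, 0.1381]
tcp_rot: [3.142, -0.0, 0.0]
force: [-0.7, 0.8, -0.4]
gripper_width: 0.0507
finger_force: 0.0
```

>>> carry_out([
  [0,0,-0.02,0,0,0,0.1],
  [0,0,-0.05,0,0,0,0.1],
  [-0.03,0,-0.09,0,0,0,0.1],
  [-0.07,-0.02,-0.1,0,0,0,0.1],
  [-0.11,-0.04,-0.1,0,0,0,0.1],
])

```text
time: 16.5
ee_pos: [0.5198, -0.1573, 0.2396]
tcp_rot: [3.141, -0.001, 0.004]
force: [0.4, -0.2, -0.5]
gripper_width: 0.0518
finger_force: 0.0
```

>>> carry_out([
  [-0.01,-0.02,0,0,0,0,0.1],
  [-0.01,-0.02,0,0,0,0,0.1],
  [-0.01,-0.02,0,0,0,0,0.1],
])

```text
time: 16.8
ee_pos: [0.5106, -0.1377, 0.2384]
tcp_rot: [3.141, 0.0, 0.001]
force: [-0.2, -0.9, -0.0]
gripper_width: 0.052
finger_force: 0.0
```

```bash
python3 -c "
from h import *
p,d,W=wrist('w7')
print('placed m'); circ(W,d,.632,-.195,.14,.15,.025); circ(W,d,.632,-.195,.122,.13,.035)
to(.400,.164,.24)"
```

```text
placed m
circle [ 0.6309 -0.1954] r 0.012492598965764046 n 850 median z 0.14576778
circle [ 0.6311 -0.1958] r 0.0247382503002882 n 2019 median z 0.125934
t 16.85 pos [ 0.5108 -0.1381  0.2381] rot [ 3.1414 -0.0008  0.0006] F [ 0.5556 -0.194  -0.3215] w 0.05204757276700924
shift [-0.1109 -0.302  -0.002 ] turn [ 0.0002 -0.0004 -0.0005] j [ 0.537   0.2349 -0.3862  1.8036  0.0976  1.1213 -1.4533]
```

View pics/w7.png

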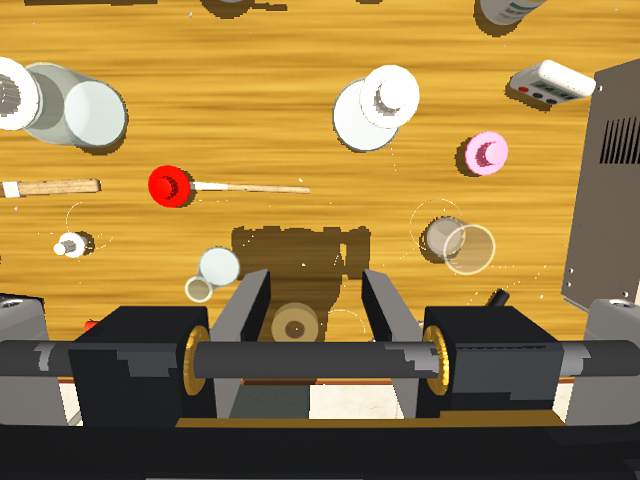

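m is seated, with its collar top at 0.126. xs is next, the white one at (70,245).

>>> carry_out([
  [-0.02,-0.047,0,0,0,0,0.0],
  [-0.04,-0.094,0,0,0,0,0.0],
  [-0.06,-0.141,0,0,0,0,0.0],
  [-0.08,-0.188,0,0,0,0,0.0],
  [-0.09,-0.235,0,0,0,0,0.0],
])

```text
time: 17.35
ee_pos: [0.4203, 0.0963, 0.2381]
tcp_rot: [3.142, -0.002, 0.0]
force: [1.3, 0.5, 0.3]
gripper_width: 0.0469
finger_force: 0.0
```

>>> carry_out([
  [0,-0.04,0.03,0,0,0,0.0],
  [0,-0.067,0.06,0,0,0,0.0],
  [0,-0.067,0.06,0,0,0,0.0],
  [0,-0.067,0.06,0,0,0,0.0],
  [0,-0.067,0.06,0,0,0,0.0],
])

```text
time: 17.85
ee_pos: [0.4217, 0.1615, 0.1785]
tcp_rot: [-3.141, 0.003, -0.001]
force: [-0.0, 0.1, 0.4]
gripper_width: 0.0469
finger_force: 0.0
```

```bash
python3 -c "
from h import *
p,d,W=wrist('w8')
print('xs');circ(W,d,.479,.164,.037,.048,.018); circ(W,d,.479,.164,.017,.027,.025)
print('round');circ(W,d,.464,.313,.107,.118,.03)
print('scon');circ(W,d,.4446,-.0122,.08,.09,.025)
to(.479,.164,.027)"
```

```text
xs
circle [0.4809 0.1649] r 0.007458670064806938 n 184 median z 0.041773863
circle [0.4809 0.1648] r 0.015971513465046883 n 640 median z 0.021908987
round
circle [0.4673 0.314 ] r 0.019663846120238304 n 1011 median z 0.11120681
scon
circle [ 0.4477 -0.0109] r 0.015329891815781593 n 606 median z 0.083937995
t 17.9 pos [0.4218 0.1614 0.1786] rot [-3.1414  0.0031 -0.0014] F [ 0.1633 -0.2713  0.0784] w 0.04711126053818301
shift [ 0.0571 -0.0027  0.1517] turn [-0.0002 -0.0009 -0.002 ] j [ 0.1627  0.1821 -0.6532  2.0384  0.1349  0.9614 -2.1328]
```

View pics/w8.png

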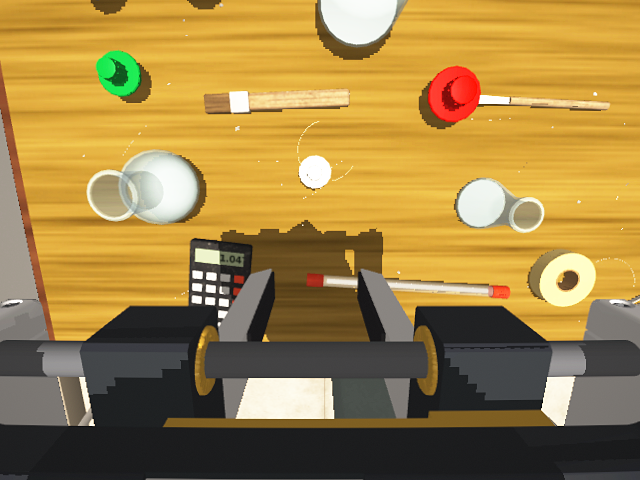

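>>> carry_out([
  [0.04,-0.0035,0.02,0,0,0,0.0],
  [0.059,-0.0035,0.06,0,0,0,0.0],
  [0.059,-0.0035,0.1,0,0,0,0.0],
  [0.059,-0.0035,0.135,0,0,0,0.0],
  [0.059,-0.0035,0.15,0,0,0,0.0],
])

```text
time: 18.4
ee_pos: [0.4793, 0.1644, 0.0259]
tcp_rot: [3.141, -0.003, -0.004]
force: [-0.4, -0.2, 0.1]
gripper_width: 0.0468
finger_force: 0.0
```

>>> carry_out([
  [0,0,0,0,0,0,0.0],
  [0,0,0,0,0,0,0.0],
  [0,0,0,0,0,0,-1],
  [0,0,0,0,0,0,-1],
  [0,0,0,0,0,0,-1],
], grip_force=25)

```text
time: 18.9
ee_pos: [0.4804, 0.1658, 0.0289]
tcp_rot: [-3.141, 0.001, -0.002]
force: [-1.2, -0.1, -0.4]
gripper_width: 0.0267
finger_force: 0.0
```

>>> carry_out([
  [0,0,0,0,0,0,-1],
  [0,0,0,0,0,0,-1],
  [0,0,-0.01,0,0,0,-1],
  [0,0,-0.03,0,0,0,-1],
  [0,0,-0.06,0,0,0,-1],
])

```text
time: 19.4
ee_pos: [0.4789, 0.1657, 0.0883]
tcp_rot: [3.141, 0.0, -0.004]
force: [0.9, -0.5, 0.2]
gripper_width: 0.0134
finger_force: 24.7
```

```bash
python3 -c "
from h import *
p,d,W=wrist('w9')
held(W,d,.016);tilt(W,d,.016)
to(.39,-.011,.2)"
```

```text
held: z -0.010971314635361856 n 661 ctr [-0.0013  0.0001] r 0.0155606909784082 y ext -0.013958602469485465 0.013979643714040618 x max 0.014217414168866405
collar plane slope x,y, z0 [-0.0115 -0.0381 -0.011 ] n 568 rms 0.0005640964886369999
t 19.45 pos [0.4812 0.1668 0.0932] rot [-3.1404 -0.0008 -0.0054] F [3.9074 2.8839 6.9763] w 0.013117916141886616
shift [-0.0909  0.1776 -0.1074] turn [-0.0012 -0.0035  0.0005] j [ 0.0949  0.4171 -0.5894  1.9842  0.3121  0.8254 -2.2386]
```

>>> carry_out([
  [0,0,-0.03,0,0,0,-1],
  [0,0,-0.07,0,0,0,-1],
  [-0.02,0.03,-0.1,0,0,0,-1],
  [-0.05,0.07,-0.11,0,0,0,-1],
  [-0.07,0.11,-0.11,0,0,0,-1],
])

```text
time: 19.95
ee_pos: [0.409, 0.0553, 0.1996]
tcp_rot: [3.141, 0.002, 0.004]
force: [0.9, -0.6, 1.1]
gripper_width: 0.0132
finger_force: 24.7
```

>>> carry_out([
  [-0.02,0.04,0,0,0,0,-1],
  [-0.02,0.068,0,0,0,0,-1],
  [-0.02,0.068,0,0,0,0,-1],
  [-0.02,0.068,0,0,0,0,-1],
  [-0.02,0.068,0,0,0,0,-1],
])

```text
time: 20.45
ee_pos: [0.39, -0.0113, 0.1982]
tcp_rot: [-3.141, -0.002, -0.0]
force: [0.5, -1.0, 0.3]
gripper_width: 0.0132
finger_force: 24.7
```

```bash
python3 -c "
from h import *
p,d,W=wrist('w10')
circ(W,d,.447,-.011,.08,.09,.025)
held(W,d,.016);tilt(W,d,.016)
to(.4477,-.0109,.15)"
```

```text
circle [ 0.4476 -0.0111] r 0.015031557530164719 n 446 median z 0.08451666
held: z -0.006147665625308135 n 661 ctr [0.0011 0.0012] r 0.015536118114416445 y ext -0.012934487276269363 0.015062267727685489 x max 0.016590412012958466
collar plane slope x,y, z0 [-0.005 -0.049 -0.006] n 564 rms 0.000547201867877963
t 20.5 pos [ 0.39   -0.0112  0.1981] rot [-3.1413 -0.0023 -0.    ] F [ 0.4696  0.2341 -0.8591] w 0.013169855987864205
shift [ 0.0577 -0.0002  0.0481] turn [-0.0003 -0.      0.0015] j [ 0.4916  0.0105 -0.5396  2.1459  0.0061  0.9867 -1.6206]
```

View pics/w10.png

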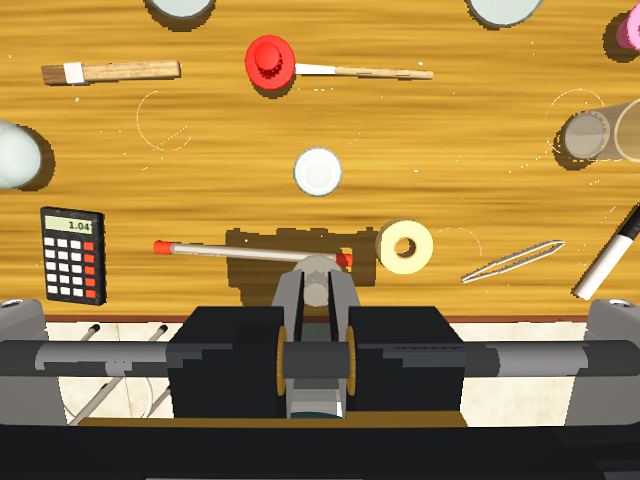

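xs is held with about 0.05 rad of tilt, collar at (316,265), and the small flask rim ahead at (317,172). I place it.

>>> carry_out([
  [0.03,0,0,0,0,0,-1],
  [0.0565,0.001,0,0,0,0,-1],
  [0.0565,0.001,0.025,0,0,0,-1],
  [0.0565,0.001,0.05,0,0,0,-1],
  [0.0565,0.001,0.05,0,0,0,-1],
])

```text
time: 21.0
ee_pos: [0.4448, -0.0122, 0.1456]
tcp_rot: [-3.14, -0.002, 0.007]
force: [0.2, -0.0, -0.1]
gripper_width: 0.0132
finger_force: 24.7
```

>>> carry_out([
  [0,0,0,0,0,0,-1],
  [0,0,0,0,0,0,-1],
])

```text
time: 21.2
ee_pos: [0.4469, -0.0129, 0.1491]
tcp_rot: [3.142, 0.001, 0.002]
force: [0.1, 0.0, 0.6]
gripper_width: 0.0128
finger_force: 24.7
```

```bash
python3 -c "
from h import *
p,d,W=wrist('w11')
held(W,d,.016)
to(.4466,-.0122,.0965)"
```

```text
held: z -0.006190066793100052 n 669 ctr [0.0012 0.0015] r 0.015491967904376736 y ext -0.0127403439185275 0.015292956654771936 x max 0.01666154211677634
t 21.25 pos [ 0.447  -0.013   0.1491] rot [3.1414 0.0001 0.0026] F [ 0.2632  0.1295 -0.2184] w 0.013072845945982611
shift [-0.0004 -0.0008  0.0526] turn [ 0.0002 -0.0016  0.0001] j [ 0.448   0.2039 -0.5382  2.0812  0.1347  0.8875 -1.737 ]
```

>>> carry_out([
  [0,0,0.015,0,0,0,-1],
  [0,0,0.03,0,0,0,-1],
  [0,0,0.042,0,0,0,-1],
  [0,0,0.052,0,0,0,-1],
  [0,0,0.052,0,0,0,-1],
])

```text
time: 21.75
ee_pos: [0.446, -0.0132, 0.0953]
tcp_rot: [-3.141, 0.0, 0.002]
force: [-0.5, -0.2, 1.0]
gripper_width: 0.0131
finger_force: 25.0
```

>>> carry_out([
  [0,0,0,0,0,0,-1],
  [0,0,0,0,0,0,-0.4],
  [0,0,0,0,0,0,0],
  [0,0,0,0,0,0,0],
  [0,0,0,0,0,0,0],
])

```text
time: 22.25
ee_pos: [0.4464, -0.0133, 0.0961]
tcp_rot: [3.142, -0.0, 0.0]
force: [-0.2, 0.5, 0.3]
gripper_width: 0.0416
finger_force: 0.0
```

>>> carry_out([
  [0,0,-0.02,0,0,0,0],
  [0,0,-0.05,0,0,0,0],
  [0,0,-0.09,0,0,0,0],
  [-0.03,-0.03,-0.12,0,0,0,0],
  [-0.06,-0.06,-0.14,0,0,0,0],
])

```text
time: 22.75
ee_pos: [0.3861, 0.0475, 0.2376]
tcp_rot: [-3.141, 0.003, -0.002]
force: [0.2, 0.1, 0.4]
gripper_width: 0.0473
finger_force: 0.0
```

>>> carry_out([
  [0,0,0,0,0,0,0],
  [0,0,0,0,0,0,0],
  [0,0,0,0,0,0,0],
])

```text
time: 23.05
ee_pos: [0.3865, 0.0462, 0.2356]
tcp_rot: [-3.141, 0.001, 0.001]
force: [-0.5, -0.7, -0.1]
gripper_width: 0.0474
finger_force: 0.0
```

```bash
python3 -c "
from h import *
p,d,W=wrist('w12')
print('placed xs'); circ(W,d,.4477,-.011,.103,.115,.02); circ(W,d,.4477,-.011,.083,.095,.025)
to(.58,.267,.24)"
```

```text
placed xs
circle [ 0.4461 -0.0111] r 0.007555264513939619 n 209 median z 0.10858192
circle [ 0.4474 -0.0114] r 0.016014177352190018 n 650 median z 0.08895698
t 23.1 pos [0.3865 0.0462 0.2354] rot [-3.1411  0.0019  0.0019] F [ 0.8694 -0.3426 -0.5655] w 0.047184339638976565
shift [ 0.1932 -0.2211 -0.0047] turn [-0.0005  0.0012 -0.0012] j [ 0.4374 -0.0408 -0.6115  2.096  -0.0273  1.0802 -1.7329]
```

View pics/w12.png

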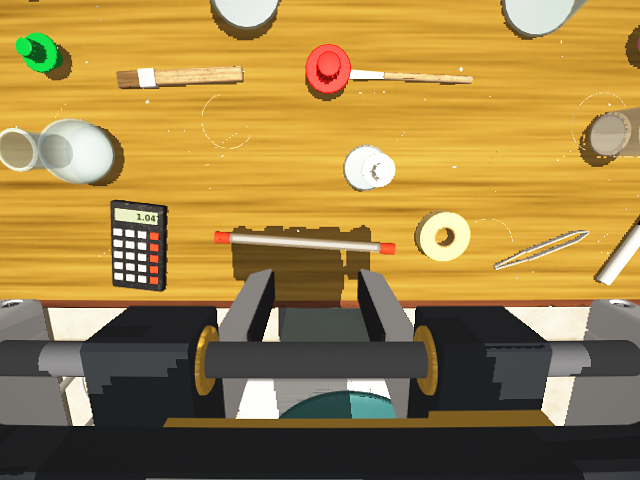

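xs is seated, with its collar top at 0.089. Last is s, the white one at (201,193) in the top view.

>>> carry_out([
  [0.03,-0.035,0,0,0,0,0],
  [0.06,-0.07,0,0,0,0,0],
  [0.09,-0.105,0,0,0,0,0],
  [0.12,-0.14,0,0,0,0,0],
  [0.15,-0.175,0,0,0,0,0],
])

```text
time: 23.6
ee_pos: [0.538, 0.2224, 0.2342]
tcp_rot: [3.142, -0.003, -0.004]
force: [0.2, -1.6, 0.0]
gripper_width: 0.047
finger_force: 0.0
```

>>> carry_out([
  [0.03,-0.03,0,0,0,0,0],
  [0.043,-0.046,0.03,0,0,0,0],
  [0.043,-0.046,0.04,0,0,0,0],
  [0.043,-0.046,0.04,0,0,0,0],
  [0.043,-0.046,0.04,0,0,0,0],
])

```text
time: 24.1
ee_pos: [0.5794, 0.2668, 0.196]
tcp_rot: [3.141, -0.002, -0.001]
force: [-0.5, -0.7, 0.7]
gripper_width: 0.0471
finger_force: 0.0
```

```bash
python3 -c "
from h import *
p,d,W=wrist('w13')
print('s');circ(W,d,.653,.267,.039,.052,.022); circ(W,d,.653,.267,.019,.029,.03)
k=(d>0)&(W[...,0]>.7)&(abs(W[...,1]-.267)<.1)&(W[...,2]>.02); print('behind',W[k].min(0),W[k].max(0))
to(.655,.267,.03)"
```

```text
s
circle [0.6548 0.2678] r 0.00956965982913971 n 281 median z 0.043840278
circle [0.6546 0.2679] r 0.02007727138698101 n 944 median z 0.023902519
behind [0.7309 0.167  0.02  ] [0.7943 0.3291 0.0746]
t 24.15 pos [0.5797 0.2669 0.1967] rot [-3.1416  0.002  -0.001 ] F [-0.1352 -0.5712  0.5912] w 0.046834118499333464
shift [ 0.0752 -0.0002  0.1668] turn [-0.     -0.0006 -0.0013] j [ 0.0052  0.5349 -0.6842  1.57    0.3587  1.165  -2.3256]
```

>>> carry_out([
  [0.04,-0.001,0.01,0,0,0,0.0],
  [0.075,-0.001,0.03,0,0,0,0.0],
  [0.075,-0.001,0.07,0,0,0,0.0],
  [0.075,-0.001,0.11,0,0,0,0.0],
  [0.075,-0.001,0.145,0,0,0,0.0],
])

```text
time: 24.65
ee_pos: [0.6548, 0.2677, 0.0505]
tcp_rot: [-3.141, 0.002, -0.002]
force: [0.5, 0.8, -0.3]
gripper_width: 0.0468
finger_force: 0.0
```

>>> carry_out([
  [0,0,0.015,0,0,0,0.0],
  [0,0,0.021,0,0,0,0.0],
  [0,0,0.021,0,0,0,0.0],
  [0,0,0.021,0,0,0,-1],
  [0,0,0.021,0,0,0,-1],
])

```text
time: 25.15
ee_pos: [0.6552, 0.269, 0.0317]
tcp_rot: [-3.141, 0.001, -0.003]
force: [0.1, -0.0, 0.7]
gripper_width: 0.0347
finger_force: 0.0
```

>>> carry_out([
  [0,0,0,0,0,0,-1],
  [0,0,0,0,0,0,-1],
  [0,0,0,0,0,0,-1],
])

```text
time: 25.45
ee_pos: [0.6546, 0.2688, 0.0304]
tcp_rot: [-3.141, 0.0, -0.001]
force: [-0.5, -0.4, 3.9]
gripper_width: 0.0173
finger_force: 24.6
```

>>> carry_out([
  [0,0,-0.02,0,0,0,-1],
  [0,0,-0.05,0,0,0,-1],
  [0,0,-0.09,0,0,0,-1],
  [0,0,-0.13,0,0,0,-1],
  [-0.02,0,-0.17,0,0,0,-1],
])

```text
time: 25.95
ee_pos: [0.6353, 0.2683, 0.2027]
tcp_rot: [-3.141, 0.002, -0.001]
force: [1.0, -0.1, 0.8]
gripper_width: 0.0173
finger_force: 24.6
```

>>> carry_out([
  [-0.04,-0.01,-0.03,0,0,0,-1],
  [-0.08,-0.015,-0.04,0,0,0,-1],
  [-0.12,-0.025,-0.04,0,0,0,-1],
  [-0.16,-0.035,-0.04,0,0,0,-1],
  [-0.2,-0.045,-0.04,0,0,0,-1],
])

```text
time: 26.45
ee_pos: [0.4326, 0.3141, 0.2413]
tcp_rot: [3.142, -0.0, 0.002]
force: [0.1, 1.3, 0.1]
gripper_width: 0.0175
finger_force: 24.6
```

```bash
python3 -c "
from h import *
to(.41,.314,.24)"
```

```text
t 26.45 pos [0.4326 0.3141 0.2413] rot [ 3.1416 -0.      0.0022] F [0.0866 1.2669 0.0573] w 0.01746832278486966
shift [-0.0226  0.0001  0.0013] turn [ 0.     -0.0014 -0.    ] j [-0.0334  0.3045 -0.7865  1.7777  0.2353  1.1549 -2.4635]
```

>>> carry_out([
  [-0.03,0,0,0,0,0,-1],
  [-0.03,0,0,0,0,0,-1],
  [-0.03,0,0,0,0,0,-1],
  [-0.03,0,0,0,0,0,-1],
])

```text
time: 26.85
ee_pos: [0.4052, 0.3137, 0.2406]
tcp_rot: [-3.141, 0.002, -0.001]
force: [0.0, -0.1, -0.1]
gripper_width: 0.0173
finger_force: 24.6
```

```bash
python3 -c "
from h import *
p,d,W=wrist('w14')
circ(W,d,.467,.314,.107,.118,.03)
held(W,d,.02);tilt(W,d,.02)
to(.4673,.314,.18)"
```

```text
circle [0.467 0.314] r 0.0190300140529871 n 551 median z 0.11143708
held: z -0.0057360439254989515 n 1163 ctr [0.0002 0.001 ] r 0.01963211725666173 y ext -0.016904066189421085 0.019186155928367588 x max 0.01996786356750152
collar plane slope x,y, z0 [ 0.0035 -0.063  -0.0057] n 1011 rms 0.0005374707166051417
t 26.9 pos [0.4051 0.3136 0.2403] rot [-3.1413  0.0018 -0.0002] F [ 0.0691  0.7575 -0.4674] w 0.017527845108110528
shift [ 0.0622 -0.0004  0.0603] turn [-0.0003 -0.0001 -0.0011] j [-0.0298  0.2605 -0.8039  1.8289  0.2056  1.1377 -2.4757]
```

View pics/w14.png

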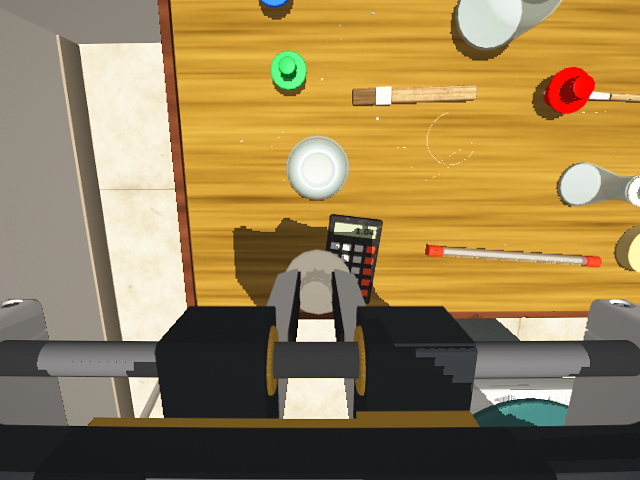

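s is held with 0.06 rad of tilt, collar at (318,275), and the round flask rim at (317,168).

>>> carry_out([
  [0.03,0,0,0,0,0,-1],
  [0.062,0,0,0,0,0,-1],
  [0.062,0,0.035,0,0,0,-1],
  [0.062,0,0.065,0,0,0,-1],
  [0.062,0,0.065,0,0,0,-1],
])

```text
time: 27.4
ee_pos: [0.4655, 0.3124, 0.1716]
tcp_rot: [3.139, -0.001, -0.009]
force: [-0.2, -0.7, 0.7]
gripper_width: 0.0174
finger_force: 24.6
```

>>> carry_out([
  [0,0,0,0,0,0,-1],
  [0,0,0,0,0,0,-1],
])

```text
time: 27.6
ee_pos: [0.4671, 0.3143, 0.1766]
tcp_rot: [-3.14, 0.0, -0.002]
force: [0.2, -0.6, 1.0]
gripper_width: 0.0174
finger_force: 24.6
```

```bash
python3 -c "
from h import *
p,d,W=wrist('w15')
held(W,d,.02)
to(.467,.3133,.123)"
```

```text
held: z -0.006012233176254184 n 1153 ctr [0.0002 0.001 ] r 0.019592357811720883 y ext -0.017650558121031223 0.01934883484110217 x max 0.0198369956704747
t 27.65 pos [0.4671 0.3142 0.1766] rot [-3.1405  0.0005 -0.0028] F [ 0.1848  0.0721 -0.0614] w 0.017178016858721827
shift [-0.0002  0.001   0.0536] turn [-0.001  -0.0018 -0.0003] j [-0.065   0.4279 -0.7394  1.7833  0.3278  1.055  -2.4943]
```

>>> carry_out([
  [0,0.0005,0.015,0,0,0,-1],
  [0,0.0005,0.03,0,0,0,-1],
  [0,0.0005,0.042,0,0,0,-1],
  [0,0.0005,0.053,0,0,0,-1],
  [0,0.0005,0.053,0,0,0,-1],
])

```text
time: 28.15
ee_pos: [0.4658, 0.313, 0.1203]
tcp_rot: [3.141, -0.0, -0.003]
force: [-0.2, -0.8, -0.2]
gripper_width: 0.0174
finger_force: 25.0
```

>>> carry_out([
  [0,0,0,0,0,0,-1],
  [0,0,0,0,0,0,-0.4],
  [0,0,0,0,0,0,0],
  [0,0,0,0,0,0,0],
  [0,0,0,0,0,0,0],
])

```text
time: 28.65
ee_pos: [0.4665, 0.3133, 0.1221]
tcp_rot: [-3.141, 0.0, -0.0]
force: [0.3, 0.4, -0.7]
gripper_width: 0.0453
finger_force: 0.0
```

>>> carry_out([
  [0,0,-0.02,0,0,0,0],
  [0,0,-0.05,0,0,0,0],
  [0,0,-0.09,0,0,0,0],
  [-0.03,0.02,-0.11,0,0,0,0],
  [-0.06,0.06,-0.12,0,0,0,0],
])

```text
time: 29.15
ee_pos: [0.4062, 0.2559, 0.2432]
tcp_rot: [-3.139, -0.004, -0.002]
force: [-0.0, -1.4, 0.5]
gripper_width: 0.047
finger_force: 0.0
```

>>> carry_out([
  [0,0,0,0,0,0,0],
  [0,0,0,0,0,0,0],
  [0,0,0,0,0,0,0],
])

```text
time: 29.45
ee_pos: [0.4074, 0.2545, 0.2417]
tcp_rot: [-3.141, 0.0, 0.0]
force: [1.2, 0.5, 0.4]
gripper_width: 0.0471
finger_force: 0.0
```

```bash
python3 -c "
from h import *
p,d,W=wrist('w16')
print('placed s'); circ(W,d,.467,.314,.13,.142,.022); circ(W,d,.467,.314,.11,.122,.03)
p,d=env.capture('top');cv2.imwrite('pics/top1.png',p[:,:,::-1]);W=cloud('top',d)
for x,y,h in [(.446,-.012,.109),(.466,.313,.136),(.63,-.195,.146),(.635,.123,.142),(.4858,-.3005,.072)]: circ(W,d,x,y,h-.005,h+.008,.035)
p,d=env.capture('scene');cv2.imwrite('pics/scene1.png',p[:,:,::-1])"
```

```text
placed s
circle [0.4665 0.3153] r 0.009673106484115124 n 384 median z 0.1359046
circle [0.4665 0.3153] r 0.02043095976114273 n 1194 median z 0.11593894
circle [ 0.4449 -0.0127] r 0.007089583203196526 n 38 median z 0.10879922
circle [0.4627 0.3138] r 0.009579256176948547 n 75 median z 0.13635518
circle [ 0.6281 -0.1963] r 0.01159420795738697 n 112 median z 0.14542001
circle [0.6329 0.1245] r 0.01519269123673439 n 186 median z 0.14180027
circle [ 0.4856 -0.3006] r 0.02884213626384735 n 143 median z 0.07135703
```

View pics/scene1.png

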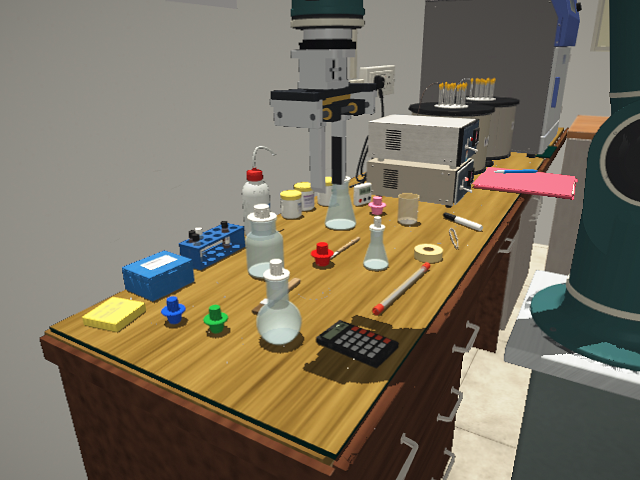

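All four stoppers are seated and upright: round flask (277,270), bottle (264,213), small flask (377,225), and the large flask partly behind the gripper. The beaker hasn't moved.

```bash
python3 -c "
from cell import env
print(env.job_done())"
```

```text
the job is handed in; nothing more can be done
None
```

All four white stoppers are seated in their matching vessels, the vessels are upright in place, the beaker hasn't moved, and the job was handed in at about 30 s of the 106 s limit; the interface returned no verdict.

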